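# Start the stirrer under the magenta-capped bottle

### The arm

A 6-joint arm with a two-finger parallel gripper is mounted at the origin on the work surface. World frame = base frame: x ahead of the robot, y to its left, z up, the work surface at z = 0. Lengths are in m, angles in rad, forces in N, time in s.
With the tool pointing down it reaches from about 0.225 to 0.875 m from the base axis. Payload 3.4 kg.
Tool frame: the origin (TCP) lies between the finger pads; the fingertips stand tip_extent ahead of it and the grasp point (between the pads) lies 2 mm behind it (tip_extent is the distance from the TCP to the fingertips, in m); z points along the fingers, y is the direction in which the jaws open and shut (so a half turn about z gives the same grasp; the last joint's range is limited). The gripper opens to 85 mm and grips with 20 to 120 N. Pads are 22 mm wide; open, the fingers measure 114 mm over their backs; the gripper's body (76 mm by 85 mm) begins 54 mm behind the grasp point. The pads swing forward as they close: fully open they stand 13 mm farther back than shut.
Start: joints at [1.226, 0.276, 1.505, -0, 1.361, -0.121], TCP at [0.128, 0.561, 0.248] pointing down, gripper open.
Joint ranges: [-2.89, 2.89], [-0.75, 2.08], [0.22, 2.7], [-1.18, 4.32], [0.11, 2.71], [-2.7, 2.7]. Speed limits (rad/s): [2.57, 2.57, 3.14, 3.14, 3.14, 3.14].

### API

Orientations are given as a unit quaternion [x, y, z, w].
In Python, from station import observe, camera, get_calibration, close_job, tip_extent gives the robot as it stands.
- The arm moves only by the tool apply_moves, never from a script. Its argument "steps" is a list of rows, each an object of numbers: "dx", "dy", "dz": the shift along the world's x, y, z in cm; "roll": the turn about the world's z in rad; "grip": the opening, from -1 (shut) to 1 (fully open), so that 0 is half open. A call has 1 to 20 rows; each row shifts and turns the commanded pose from where the row before left it; what a row does not reach is not made up. A row lasts 1/8 s, in which the tool goes at most 62.5 mm and 10.7 degrees, less where a joint would pass 70% of its speed; a pose out of reach is approached as far as the arm can. A call is refused whole if a number of a shift passes 6.25 or a number of a turn 0.188, either way. A call with a gripper value outside its range is refused whole. The fingers move at their own pace and stop on an object; "grip_force" is the grip in N (left out, the last holds). Time passes only in rows, so rows that do not move let the fingers close. It gives the time, the measured TCP pose, the force and the opening at its end, in the units of the state.
- observe(): the state, without advancing time (a new reading comes with each control period).
- camera(name): name is "scene" or "top" or "wrist"; returns the picture (400x640x3 uint8, red, green, blue); there is no depth.
- get_calibration(name): a dict with "K" (3x3 intrinsics, pixels), "cam_to_world" (4x4, takes a point from camera to world coordinates). Camera axes: x right, y down, z forward; pixel columns grow to the right and rows downward; lengths in m; the calibration is good to about 2 mm. The wrist camera is an equidistant fisheye: a pixel r from the principal point sees the ray r / f radians off the axis. A picture is of the moment at which its call begins: read the wrist's pose just before it. get_calibration takes no time and is no camera call; for the wrist camera it gives the pose at the moment of the call.
- close_job(): hands the job in, once; it reports no verdict.
The state is a dict: "t": time; "joint_pos": joint angles; "qvel": joint speeds; "tau": joint torques, N m; "tool_pos": TCP position; "tool_rot": TCP orientation; "ft_force": force on the tool from outside, world axes, zero at the start; "torque": the same for the moment, N m; "grip_width": finger opening in m.
Only numpy, scipy, OpenCV 4.12 (cv2) and the standard library are available. Lean on these libraries where they do the work, as an engineer would, in place of code of your own. Each camera call takes 0.05 s, during which the arm holds its last target.

### The job

On the four-place magnetic stirrer, gently press down fully the key in front of the bottle with the magenta cap (the key stays down), then press the green start button on the control pod and let it come back up. Only press with the fingertips, never grasp, and withdraw; leave the other keys, the red button, the bottles and everything else on the bench alone.

Things in the scene. Friction and masses are not known exactly. Their poses are not given: they have to be found in the camera images.
- stirrer: Four-place magnetic stirrer fixed to the bench: cream box 190 (x) x 320 (y) x 45 mm high. Origin: centre of its underside; its own -x side, with the row of keys, faces the robot. On top, 35 mm to +x of the centre, are four round steel plates (58 mm wide, 3 mm high) 75 mm apart along y, a bottle on each; 95 mm in front (-x) of each plate is that plate's key, joined to it by a teal line.
- bottle_magenta: Translucent round wide-mouthed bottle with a white label and MAGENTA cap, 46 mm wide, 85 mm high, about 110 g, loose, standing on one of the four plates. Origin: centre of its underside.
- bottle_blue: The same bottle with a blue cap, on another plate. Origin: centre of its underside.
- bottle_white: The same bottle with a white cap, on another plate. Origin: centre of its underside.
- bottle_yellow: The same bottle with a yellow cap, on another plate. Origin: centre of its underside.
- pod: Control pod fixed to the bench: grey box 80 (x) x 130 (y) x 30 mm high, left or right of the stirrer. Origin: centre of its underside. Green start button 32 mm to +y of the centre, red stop button 32 mm to -y.
- start_top (a point): Centre of the top of the green start button, 28 mm wide, 6 mm travel straight down, about 4.5 N at full depth; springs back when let go; 52 mm above the bench. Counts when over 4 mm down.
- start (a joint): Depth of the green start button in m: 0 up, 0.006 fully down.
- stop_top (a point): Centre of the top of the red stop button, like the green one. Not to be pressed.
- stop (a joint): Depth of the red stop button in m: 0 up, 0.006 fully down.
- tipbox: Black pipette-tip box 85 x 120 x 60 mm, loose, on the other side of the stirrer from the pod. Origin: centre of its underside. Bystander.
- bucket: White foam bowl, 140 mm wide, 100 mm high, loose, at the far left. Origin: centre of its underside. Bystander.
- jar: Glass jar with blue lid, 72 mm wide, 90 mm high, loose, beyond the stirrer. Origin: centre of its underside. Bystander.
- pipette: White and magenta pipette lying on the bench, about 260 mm long, 26 mm high, loose, beyond the stirrer. Origin: underside, near the middle of its length. Bystander.
- rack: Magenta tube rack 70 x 160 x 57 mm, loose, at the far right. Origin: centre of its underside. Bystander.
- key1_top (a point): Centre of the top of the leftmost (+y) key of the stirrer, which serves the leftmost (+y) plate, 95 mm behind it (stirrer +x): grey, square, 25 mm wide, standing 12 mm above the stirrer's top, 57 mm above the bench. Travel 6 mm straight down against a steady 2.5 N or so; it stays where it is left, and cannot be pushed back up.
- key1 (a joint): Depth of that key in m: 0 up, 0.006 fully down (counts when over 4.5 mm; other keys must stay under 2 mm).
- key2_top (a point): Centre of the top of the second from the left key of the stirrer, which serves the second from the left plate, 95 mm behind it (stirrer +x): grey, square, 25 mm wide, standing 12 mm above the stirrer's top, 57 mm above the bench. Travel 6 mm straight down against a steady 2.5 N or so; it stays where it is left, and cannot be pushed back up.
- key2 (a joint): Depth of that key in m: 0 up, 0.006 fully down (counts when over 4.5 mm; other keys must stay under 2 mm).
- key3_top (a point): Centre of the top of the third from the left key of the stirrer, which serves the third from the left plate, 95 mm behind it (stirrer +x): grey, square, 25 mm wide, standing 12 mm above the stirrer's top, 57 mm above the bench. Travel 6 mm straight down against a steady 2.5 N or so; it stays where it is left, and cannot be pushed back up.
- key3 (a joint): Depth of that key in m: 0 up, 0.006 fully down (counts when over 4.5 mm; other keys must stay under 2 mm).
- key4_top (a point): Centre of the top of the rightmost (-y) key of the stirrer, which serves the rightmost (-y) plate, 95 mm behind it (stirrer +x): grey, square, 25 mm wide, standing 12 mm above the stirrer's top, 57 mm above the bench. Travel 6 mm straight down against a steady 2.5 N or so; it stays where it is left, and cannot be pushed back up.
- key4 (a joint): Depth of that key in m: 0 up, 0.006 fully down (counts when over 4.5 mm; other keys must stay under 2 mm).
Not all that is in view belongs to the job. What is shaped like the pod but yellow is not meant.

How it is judged:
By the outcome, as a careful person would: the job done as asked, in the order asked, and still so for the second after the job is handed in, with the robot touching nothing.
It also fails if it takes over 38 s, if anything falls off the work surface, if the arm or the gripper's body presses on something with over 40 N, if the wrist force passes 120 N, or if a joint passes its speed limit or range.

## Working session

There is one attempt and no reset: what is moved stays moved. The work goes in short steps, Python scripts to look and compute and a tool call to move; the robot and the scene stay as the last step left them, time stands still between calls to the robot, and variables do not carry over. Pictures are saved under pics/ and viewed, and the job is handed in when it is done.

Besides the shell and the picture viewer there is one more tool, called by a JSON object that holds its "method" and its "body", one argument or row to a line. apply_moves: Moves the arm, as the interface text tells. Its arguments: {"type":"object","properties":{"steps":{"type":"array"},"grip_force":{"type":"number"}},"required":["steps"]}

```bash
ls; mkdir -p pics; python3 - <<'E'
from station import *
import cv2,numpy as np
s=observe();print(s, tip_extent if not callable(tip_extent) else tip_extent())
for n in ("scene","top"):
    im=camera(n);cv2.imwrite(f"pics/{n}0.png",im[:,:,::-1]);c=get_calibration(n);print(n,np.round(c["K"],2),np.round(c["cam_to_world"],4))
E
```

```text
pics
{'t': 0.0, 'joint_pos': array([ 1.22598275e+00,  2.76600389e-01,  1.50615037e+00, -1.46403518e-05,
        1.36071844e+00, -1.21034202e-01]), 'qvel': array([ 7.81027299e-04, -3.41266429e-04, -2.84464570e-04, -2.18647974e-03,
        4.02305704e-06, -2.61891155e-04]), 'tau': array([ 8.94241348e-04, -4.16767108e+01, -2.45797884e+01, -4.32629968e-04,
        1.10322985e-02, -5.63693263e-06]), 'tool_pos': array([0.12745667, 0.56017015, 0.24742976]), 'tool_rot': array([ 1.11654795e-01,  9.93746611e-01, -9.14588266e-04, -2.09611010e-04]), 'ft_force': array([ 0.39174238, -0.21521491, -0.06077329]), 'torque': array([ 0.04535944, -0.03601485,  0.02994108]), 'grip_width': 0.08564516404817361} 0.017
scene [[367.94   0.   319.28]
 [  0.   367.94 198.69]
 [  0.     0.     1.  ]] [[-0.3144  0.6996 -0.6416  1.255 ]
 [ 0.9492  0.2262 -0.2185  0.1475]
 [-0.0077 -0.6777 -0.7353  0.8597]
 [ 0.      0.      0.      1.    ]]
top [[374.17   0.   319.3 ]
 [  0.   374.17 198.78]
 [  0.     0.     1.  ]] [[-0.0132 -0.987   0.16    0.4161]
 [-0.9999  0.0143  0.0057 -0.1021]
 [-0.0079 -0.1599 -0.9871  1.1285]
 [ 0.      0.      0.      1.    ]]
```

View pics/scene0.png

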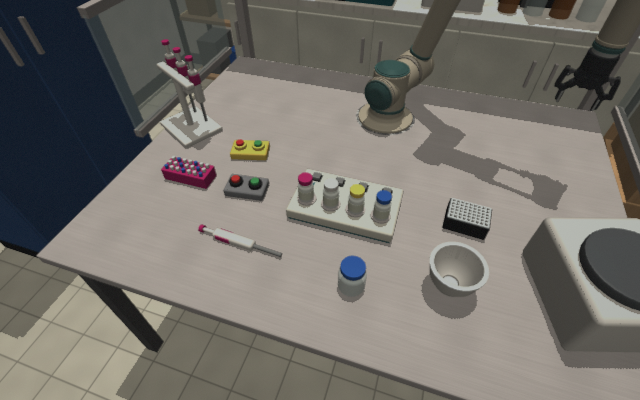

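View pics/top0.png

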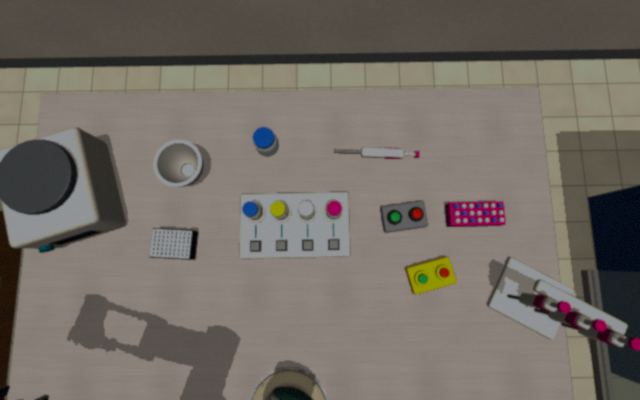

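Magenta cap: top image (334,209), the rightmost bottle, so its key is key4 at (334,244). Other keys are at (307,244), (281,245) and (255,246). The green candidates are the grey pod's button at (395,217), which is the one I want, and the yellow decoy's at (422,279). Red is at (417,214). Next is a close crop and measurement.

```bash
cat > h.py <<'E'
import numpy as np,cv2
from station import *
def ray(n,u,v,z):
    c=get_calibration(n);K=c["K"];T=np.array(c["cam_to_world"])
    d=T[:3,:3]@np.linalg.solve(K,[u,v,1.]);o=T[:3,3];return o+d*(z-o[2])/d[2]
def proj(n,p):
    c=get_calibration(n);T=np.linalg.inv(c["cam_to_world"]);q=c["K"]@(T[:3,:3]@np.array(p)+T[:3,3]);return q[:2]/q[2]
E
python3 - <<'E'
from h import *
im=cv2.imread("pics/top0.png");a=cv2.resize(im[185:305,230:470],None,fx=3.3,fy=3.3,interpolation=cv2.INTER_CUBIC);cv2.imwrite("pics/topc.png",a)
im2=cv2.imread("pics/scene0.png");a=cv2.resize(im2[125:245,215:415],None,fx=4,fy=4,interpolation=cv2.INTER_CUBIC);cv2.imwrite("pics/scenec.png",a)
hsv=cv2.cvtColor(im,cv2.COLOR_BGR2HSV)
# dark-grey key blobs & green
g=cv2.inRange(hsv,(50,100,40),(85,255,255));
def blobs(n,m,z,amin=20):
    k,l,st,ce=cv2.connectedComponentsWithStats(m)
    for i in range(1,k):
        if st[i,4]>amin: print(n,st[i],ce[i].round(1),ray(n,*ce[i],z).round(4))
blobs("top",g,.052)
hs2=cv2.cvtColor(im2,cv2.COLOR_BGR2HSV)
blobs("scene",cv2.inRange(hs2,(50,100,30),(85,255,255)),.052)
k=cv2.inRange(im[:,:,1],0,150);k[:236]=0;k[255:]=0;k[:,:244]=0;k[:,347:]=0
blobs("top",k,.057)
w=cv2.inRange(hsv,(0,0,190),(40,60,255))
print([ray("top",u,v,.057).round(4) for u,v in ((255,246),(281,245),(307,244),(334,244))])
E
```

```text
top [390 211  11  12  99] [394.8 216.6] [ 0.5352 -0.3133  0.052 ]
top [419 275   8   8  58] [422.6 278.4] [ 0.3596 -0.3834  0.052 ]
scene [254 141   7   5  31] [257.4 143. ] [ 0.3664 -0.3801  0.052 ]
scene [250 178  10   8  57] [254.3 181.2] [ 0.5421 -0.3093  0.052 ]
top [ 244  236  103   19 1882] [294.8 245. ] [ 0.4575 -0.0244  0.057 ]
[array([0.4563, 0.0889, 0.057 ]), array([0.4581, 0.0148, 0.057 ]), array([ 0.4599, -0.0592,  0.057 ]), array([ 0.4589, -0.1361,  0.057 ])]
```

View pics/topc.png

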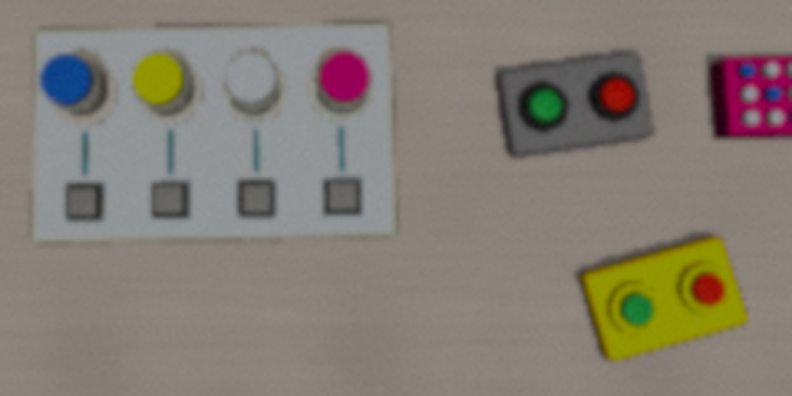

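View pics/scenec.png

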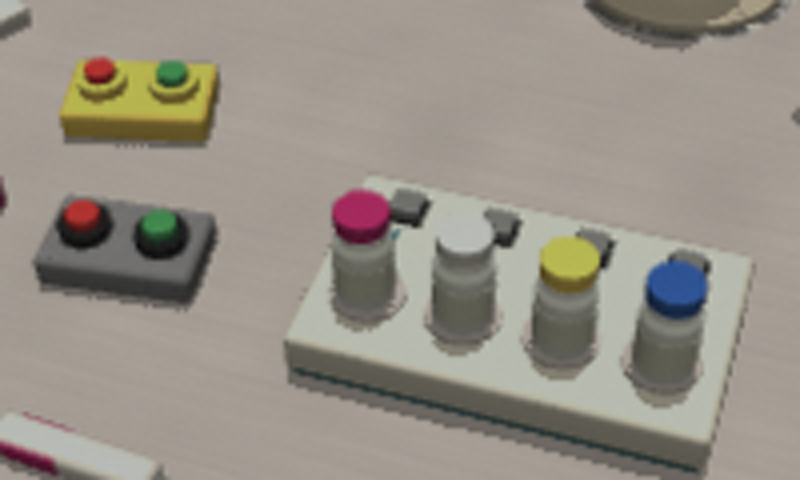

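{"method": "apply_moves", "body": {
  "steps": [
    {"dx":1,"dy":-2,"grip":-1},
    {"dx":2,"dy":-4.2,"roll":0.02,"grip":-1},
    {"dx":2,"dy":-4.2,"roll":0.02,"grip":-1},
    {"dx":2,"dy":-4.2,"roll":0.02,"grip":-1},
    {"dx":2,"dy":-4.2,"roll":0.02,"grip":-1},
    {"dx":2,"dy":-4.2,"roll":0.02,"grip":-1},
    {"dx":2,"dy":-4.2,"roll":0.02,"grip":-1},
    {"dx":2,"dy":-4.2,"roll":0.02,"grip":-1},
    {"dx":2,"dy":-4.2,"roll":0.02,"grip":-1},
    {"dx":2,"dy":-4.2,"roll":0.02,"grip":-1},
    {"dx":2,"dy":-4.2,"roll":0.02,"grip":-1},
    {"dx":2,"dy":-4.2,"roll":0.02,"grip":-1},
    {"dx":2,"dy":-4.2,"grip":-1},
    {"dx":2,"dy":-4.2,"grip":-1},
    {"dx":2,"dy":-4.2,"grip":-1},
    {"dx":2,"dy":-4.2,"grip":-1},
    {"dx":2,"dy":-4.2,"grip":-1},
    {"dx":0.2,"dy":-0.4,"grip":-1},
    {"grip":-1},
    {"grip":-1}
  ]
}}

```text
schema error: expected keys dx, dy, dz, roll, grip
```

{"method": "apply_moves", "body": {
  "steps": [
    {"dx":1,"dy":-2,"dz":0,"roll":0,"grip":-1},
    {"dx":2,"dy":-4.2,"dz":0,"roll":0.02,"grip":-1},
    {"dx":2,"dy":-4.2,"dz":0,"roll":0.02,"grip":-1},
    {"dx":2,"dy":-4.2,"dz":0,"roll":0.02,"grip":-1},
    {"dx":2,"dy":-4.2,"dz":0,"roll":0.02,"grip":-1},
    {"dx":2,"dy":-4.2,"dz":0,"roll":0.02,"grip":-1},
    {"dx":2,"dy":-4.2,"dz":0,"roll":0.02,"grip":-1},
    {"dx":2,"dy":-4.2,"dz":0,"roll":0.02,"grip":-1},
    {"dx":2,"dy":-4.2,"dz":0,"roll":0.02,"grip":-1},
    {"dx":2,"dy":-4.2,"dz":0,"roll":0.02,"grip":-1},
    {"dx":2,"dy":-4.2,"dz":0,"roll":0.02,"grip":-1},
    {"dx":2,"dy":-4.2,"dz":0,"roll":0.02,"grip":-1},
    {"dx":2,"dy":-4.2,"dz":0,"roll":0,"grip":-1},
    {"dx":2,"dy":-4.2,"dz":0,"roll":0,"grip":-1},
    {"dx":2,"dy":-4.2,"dz":0,"roll":0,"grip":-1},
    {"dx":2,"dy":-4.2,"dz":0,"roll":0,"grip":-1},
    {"dx":2,"dy":-4.2,"dz":0,"roll":0,"grip":-1},
    {"dx":0.2,"dy":-0.4,"dz":0,"roll":0,"grip":-1},
    {"dx":0,"dy":0,"dz":0,"roll":0,"grip":-1},
    {"dx":0,"dy":0,"dz":0,"roll":0,"grip":-1}
  ]
}}

```text
t: 2.6
tool_pos: [0.4585, -0.1343, 0.2483]
tool_rot: [0.002, 1.0, 0.0, -0.0]
ft_force: [0.3, -0.3, -0.3]
grip_width: 0.0002
```

```bash
python3 - <<'E'
from h import *
s=observe();print(s["t"],s["tool_pos"],s["tool_rot"],s["ft_force"],s["grip_width"])
c=get_calibration("wrist");im=camera("wrist");cv2.imwrite("pics/w1.png",im[:,:,::-1]);np.savez("w1.npz",K=c["K"],T=c["cam_to_world"]);print(c)
E
```

```text
2.6 [ 0.45852592 -0.13425436  0.24827575] [ 1.51422767e-03  9.99998703e-01  3.73476028e-04 -4.02484701e-04] [ 0.30816256 -0.30048366 -0.31125453] 0.0001847046221015803
{'K': array([[309.70691629,   0.        , 326.30534731],
       [  0.        , 309.70691629, 200.90312676],
       [  0.        ,   0.        ,   1.        ]]), 'cam_to_world': array([[ 3.69997125e-03,  9.46743436e-01,  3.21967663e-01,
         3.75470028e-01],
       [ 9.99993150e-01, -3.53507587e-03, -1.09680589e-03,
        -1.34706627e-01],
       [ 9.97863366e-05,  3.21969516e-01, -9.46750031e-01,
         3.73700613e-01],
       [ 0.00000000e+00,  0.00000000e+00,  0.00000000e+00,
         1.00000000e+00]])}
```

View pics/w1.png

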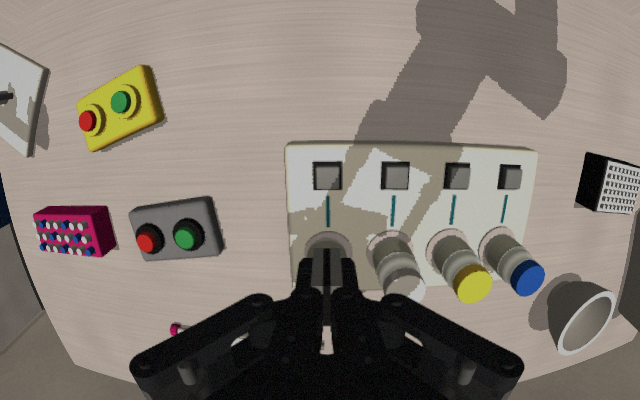

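Wrist view: key4 is at about (327,175), with its line leading to the plate hidden behind the fingers. The grey pod's green button is at (185,236). Next I'll turn these into positions.

```bash
cat >> h.py <<'E'
def wray(T,K,u,v,z):
    d=cv2.fisheye.undistortPoints(np.array([[[u,v]]],float),K,np.zeros(4))[0,0]
    d=T[:3,:3]@np.array([*d,1.]);o=T[:3,3];return o+d*(z-o[2])/d[2]
E
python3 - <<'E'
from h import *
f=np.load("w1.npz");K,T=f["K"],f["T"]
im=cv2.imread("pics/w1.png");cv2.imwrite("pics/w1c.png",cv2.resize(im[140:270,120:340],None,fx=3.6,fy=3.6,interpolation=cv2.INTER_CUBIC))
h=cv2.cvtColor(im,cv2.COLOR_BGR2HSV);m=cv2.inRange(h,(50,100,30),(85,255,255))
k,l,st,ce=cv2.connectedComponentsWithStats(m)
for i in range(1,k):
    if st[i,4]>60: print(st[i],ce[i],wray(T,K,*ce[i],.052).round(4))
for p in ((327.5,174.5),(395,175),(457,175.5),(510,177)): print(p,wray(T,K,*p,.057).round(4))
E
```

```text
[111  91  20  22 344] [120.15116279 101.64534884] [ 0.3589 -0.3804  0.052 ]
[174 226  23  24 387] [185.03359173 237.54263566] [ 0.5322 -0.3105  0.052 ]
(327.5, 174.5) [ 0.4538 -0.1337  0.057 ]
(395, 175) [ 0.4542 -0.0615  0.057 ]
(457, 175.5) [0.4537 0.0112 0.057 ]
(510, 177) [0.4538 0.0845 0.057 ]
```

View pics/w1c.png

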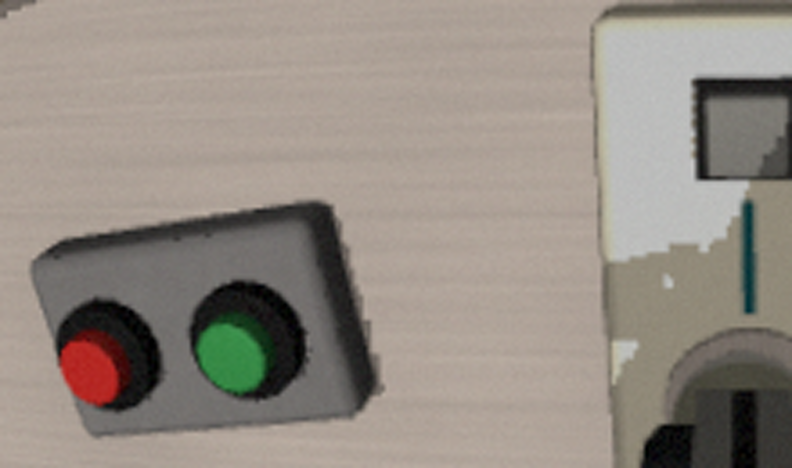

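{"method": "apply_moves", "body": {
  "steps": [
    {"dx":0,"dy":0,"dz":-2,"roll":0,"grip":-1},
    {"dx":0,"dy":0,"dz":-3,"roll":0,"grip":-1},
    {"dx":0,"dy":0,"dz":-3,"roll":0,"grip":-1},
    {"dx":0,"dy":0,"dz":-3,"roll":0,"grip":-1},
    {"dx":0,"dy":0,"dz":-3,"roll":0,"grip":-1},
    {"dx":0,"dy":0,"dz":-2,"roll":0,"grip":-1},
    {"dx":0,"dy":0,"dz":-0.8,"roll":0,"grip":-1},
    {"dx":0,"dy":0,"dz":0,"roll":0,"grip":-1},
    {"dx":0,"dy":0,"dz":0,"roll":0,"grip":-1}
  ]
}}

```text
t: 3.78
tool_pos: [0.4603, -0.1354, 0.0812]
tool_rot: [0.002, 1.0, -0.0, 0.001]
ft_force: [-0.3, 1.3, -0.4]
grip_width: -0.0002
```

```bash
python3 - <<'E'
from h import *
s=observe();print(s["t"],s["tool_pos"],s["ft_force"],s["grip_width"])
im=camera("wrist");cv2.imwrite("pics/w2.png",im[:,:,::-1])
b=camera("scene");b=b[:,:,::-1];cv2.imwrite("pics/s2c.png",cv2.resize(b[125:245,255:415],None,fx=4,fy=4,interpolation=cv2.INTER_CUBIC))
E
```

```text
3.775 [ 0.46032684 -0.13536307  0.08124646] [-0.30199621  1.29721865 -0.44874218] -0.00015144259672065076
```

View pics/w2.png

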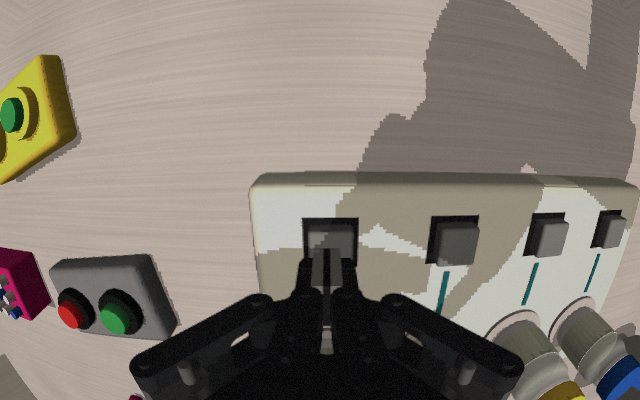

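View pics/s2c.png

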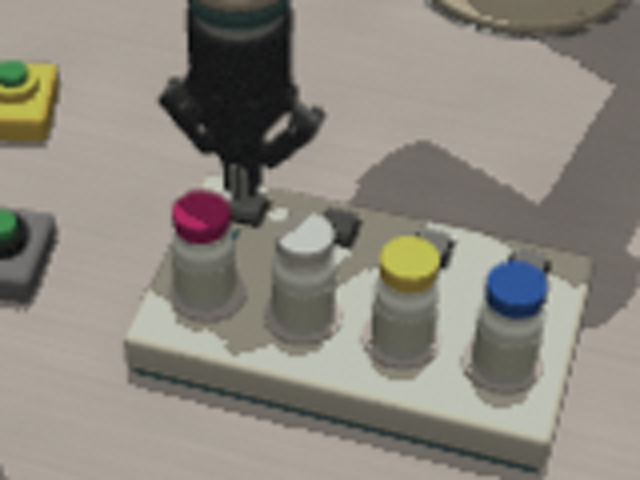

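```bash
python3 - <<'E'
from h import *
c=get_calibration("wrist");K,T=np.array(c["K"]),np.array(c["cam_to_world"])
for n,u,v in (("k4 front-left",307,224),("k4 front-right",353,224),("tipfront",327,249)): print(n,wray(T,K,u,v,.057 if n[0]=='k' else .0642).round(4))
d=np.linalg.inv(T)
for p in ((.4603,-.1354,.0642),(.4493,-.1354,.0642),(.458,-.135,.057)):
    q=(d[:3,:3]@p+d[:3,3]);print(cv2.fisheye.projectPoints(q[None,None],np.zeros(3),np.zeros(3),K,np.zeros(4))[0])
im=cv2.imread("pics/w2.png");cv2.imwrite("pics/w2c.png",cv2.resize(im[190:300,250:420],None,fx=4.5,fy=4.5,interpolation=cv2.INTER_CUBIC))
E
```

```text
k4 front-left [ 0.4409 -0.1464  0.057 ]
k4 front-right [ 0.441  -0.1222  0.057 ]
tipfront [ 0.4519 -0.1359  0.0642]
[[[328.00489292 262.90647877]]]
[[[327.96313855 244.48239533]]]
[[[328.68215976 252.65049984]]]
```

View pics/w2c.png

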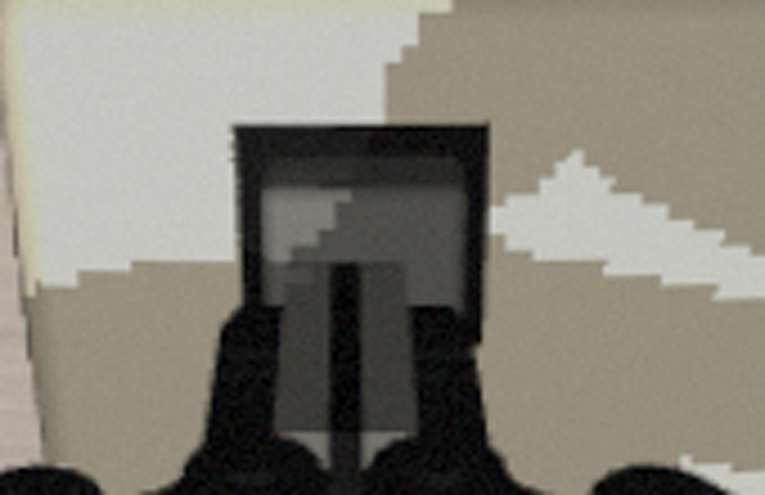

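Fingertips at (0.460,-0.135) and key centre at about (0.457,-0.134), so I'll shift slightly and press in small steps.

{"method": "apply_moves", "body": {
  "steps": [
    {"dx":-0.3,"dy":0.1,"dz":0,"roll":0,"grip":-1},
    {"dx":0,"dy":0,"dz":-0.3,"roll":0,"grip":-1},
    {"dx":0,"dy":0,"dz":-0.2,"roll":0,"grip":-1},
    {"dx":0,"dy":0,"dz":-0.2,"roll":0,"grip":-1},
    {"dx":0,"dy":0,"dz":-0.1,"roll":0,"grip":-1},
    {"dx":0,"dy":0,"dz":-0.1,"roll":0,"grip":-1},
    {"dx":0,"dy":0,"dz":-0.1,"roll":0,"grip":-1},
    {"dx":0,"dy":0,"dz":0,"roll":0,"grip":-1}
  ]
}}

```text
t: 4.88
tool_pos: [0.4566, -0.1343, 0.0702]
tool_rot: [0.002, 1.0, 0.0, -0.0]
ft_force: [-0.5, -1.0, 0.2]
grip_width: 0.0002
```

{"method": "apply_moves", "body": {
  "steps": [
    {"dx":0,"dy":0,"dz":-0.1,"roll":0,"grip":-1},
    {"dx":0,"dy":0,"dz":-0.1,"roll":0,"grip":-1}
  ]
}}

```text
t: 5.12
tool_pos: [0.4566, -0.1343, 0.0683]
tool_rot: [0.002, 1.0, 0.0, -0.0]
ft_force: [-1.7, -0.6, 3.0]
grip_width: -0.0003
```

```bash
python3 - <<'E'
from h import *
s=observe();print(s["t"],s["tool_pos"],s["ft_force"],s["tau"])
im=camera("wrist")[:,:,::-1];cv2.imwrite("pics/w3c.png",cv2.resize(im[190:300,250:420],None,fx=4.5,fy=4.5,interpolation=cv2.INTER_CUBIC))
s=observe();print(s["t"],s["tool_pos"],s["ft_force"])
E
```

```text
5.125 [ 0.45657098 -0.13431805  0.06829081] [-1.74961757 -0.63329772  2.9959223 ] [ 1.49493967e-01 -3.52298963e+01 -1.71312833e+01  1.20750200e-01
 -2.90070986e-01 -5.17772914e-04]
5.175 [ 0.45658742 -0.13433784  0.06818891] [-0.21006021 -0.41925118  1.76800557]
```

View pics/w3c.png

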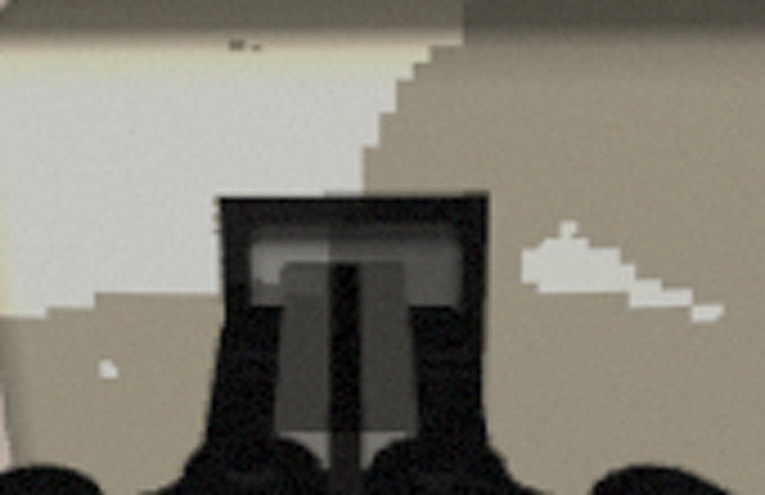

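In contact (about 2–3 N), with the key moving. Continue down to the hard stop.

{"method": "apply_moves", "body": {
  "steps": [
    {"dx":0,"dy":0,"dz":-0.1,"roll":0,"grip":-1},
    {"dx":0,"dy":0,"dz":0,"roll":0,"grip":-1}
  ]
}}

```text
t: 5.42
tool_pos: [0.4566, -0.1343, 0.068]
tool_rot: [0.002, 1.0, -0.0, 0.0]
ft_force: [-2.7, 0.3, 8.5]
grip_width: 0.0001
```

{"method": "apply_moves", "body": {
  "steps": [
    {"dx":0,"dy":0,"dz":-0.1,"roll":0,"grip":-1},
    {"dx":0,"dy":0,"dz":0,"roll":0,"grip":-1}
  ]
}}

```text
t: 5.68
tool_pos: [0.4566, -0.1343, 0.0679]
tool_rot: [0.002, 1.0, -0.0, 0.0]
ft_force: [-4.3, 1.3, 17.2]
grip_width: 0.0001
```

Hard stop reached: z stays at 0.068, which is full 6 mm depth, and the force rose to 17 N. Withdrawing and moving above the green button.

{"method": "apply_moves", "body": {
  "steps": [
    {"dx":0,"dy":0,"dz":0.5,"roll":0,"grip":-1},
    {"dx":0,"dy":0,"dz":2,"roll":0,"grip":-1},
    {"dx":0,"dy":0,"dz":4,"roll":0,"grip":-1},
    {"dx":0,"dy":0,"dz":4,"roll":0,"grip":-1},
    {"dx":0,"dy":0,"dz":3,"roll":0,"grip":-1},
    {"dx":1,"dy":-2.3,"dz":0,"roll":0,"grip":-1},
    {"dx":1.6,"dy":-3.6,"dz":0,"roll":0,"grip":-1},
    {"dx":1.6,"dy":-3.6,"dz":0,"roll":0,"grip":-1},
    {"dx":1.6,"dy":-3.6,"dz":0,"roll":0,"grip":-1},
    {"dx":1.6,"dy":-3.6,"dz":0,"roll":0,"grip":-1},
    {"dx":0.4,"dy":-1.1,"dz":0,"roll":0,"grip":-1},
    {"dx":0,"dy":0,"dz":0,"roll":0,"grip":-1},
    {"dx":0,"dy":0,"dz":0,"roll":0,"grip":-1}
  ]
}}

```text
t: 7.3
tool_pos: [0.5339, -0.3112, 0.2007]
tool_rot: [0.002, 1.0, 0.001, -0.001]
ft_force: [0.2, 0.3, 0.6]
grip_width: 0.0001
```

```bash
python3 - <<'E'
from h import *
s=observe();print(s["t"],s["tool_pos"],s["ft_force"])
c=get_calibration("wrist");K,T=np.array(c["K"]),np.array(c["cam_to_world"])
im=camera("wrist")[:,:,::-1];cv2.imwrite("pics/w4.png",im)
h=cv2.cvtColor(im,cv2.COLOR_BGR2HSV);m=cv2.inRange(h,(50,100,30),(85,255,255))
k,l,st,ce=cv2.connectedComponentsWithStats(m)
for i in range(1,k):
    if st[i,4]>60: print(st[i],ce[i],wray(T,K,*ce[i],.052).round(4))
E
```

```text
7.3 [ 0.53390589 -0.31119562  0.20068385] [0.18998038 0.28987609 0.63644054]
[230   0  30  21 504] [244.92063492   8.54166667] [ 0.3636 -0.3833  0.052 ]
[310 175  30  31 728] [324.22664835 190.38324176] [ 0.5337 -0.3137  0.052 ]
```

View pics/w4.png

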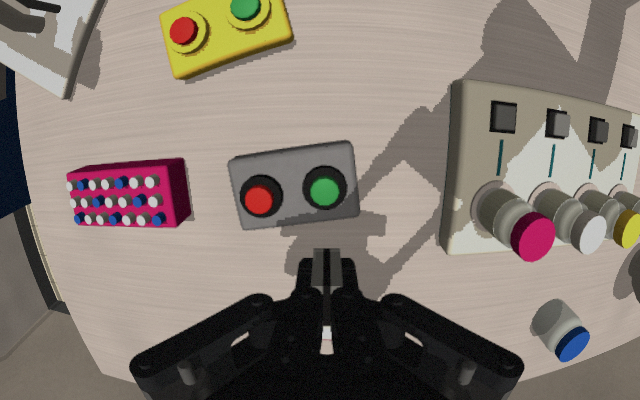

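The magenta cap (533,237) stands on the plate joined to the lowered key (503,117). The green button is at (324,190), i.e. (0.534,-0.313), so dy -0.2 cm, then descend.

{"method": "apply_moves", "body": {
  "steps": [
    {"dx":0,"dy":-0.2,"dz":-2,"roll":0,"grip":-1},
    {"dx":0,"dy":0,"dz":-3,"roll":0,"grip":-1},
    {"dx":0,"dy":0,"dz":-3,"roll":0,"grip":-1},
    {"dx":0,"dy":0,"dz":-2.5,"roll":0,"grip":-1},
    {"dx":0,"dy":0,"dz":-1.4,"roll":0,"grip":-1},
    {"dx":0,"dy":0,"dz":-0.5,"roll":0,"grip":-1},
    {"dx":0,"dy":0,"dz":0,"roll":0,"grip":-1},
    {"dx":0,"dy":0,"dz":0,"roll":0,"grip":-1}
  ]
}}

```text
t: 8.35
tool_pos: [0.5352, -0.3147, 0.0784]
tool_rot: [0.002, 1.0, -0.001, 0.001]
ft_force: [-0.5, 0.4, -0.0]
grip_width: -0.0001
```

```bash
python3 - <<'E'
from h import *
s=observe();print(s["t"],s["tool_pos"],s["ft_force"])
im=camera("wrist")[:,:,::-1];cv2.imwrite("pics/w5c.png",cv2.resize(im[170:320,220:430],None,fx=3.7,fy=3.7,interpolation=cv2.INTER_CUBIC))
E
```

```text
8.35 [ 0.53522696 -0.31467479  0.07840381] [-0.53283944  0.44859442 -0.00059566]
```

View pics/w5c.png

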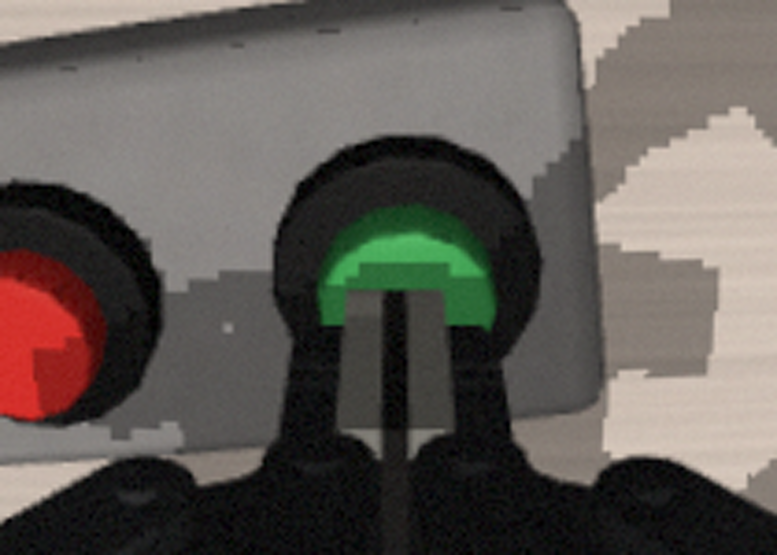

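Tips are about 1.5 mm to -y of the button centre; I'll correct that and press.

{"method": "apply_moves", "body": {
  "steps": [
    {"dx":-0.1,"dy":0.1,"dz":-0.2,"roll":0,"grip":-1},
    {"dx":0,"dy":0,"dz":-0.3,"roll":0,"grip":-1},
    {"dx":0,"dy":0,"dz":-0.3,"roll":0,"grip":-1},
    {"dx":0,"dy":0,"dz":-0.2,"roll":0,"grip":-1},
    {"dx":0,"dy":0,"dz":-0.1,"roll":0,"grip":-1},
    {"dx":0,"dy":0,"dz":-0.1,"roll":0,"grip":-1},
    {"dx":0,"dy":0,"dz":-0.1,"roll":0,"grip":-1},
    {"dx":0,"dy":0,"dz":-0.1,"roll":0,"grip":-1},
    {"dx":0,"dy":0,"dz":0,"roll":0,"grip":-1}
  ]
}}

```text
t: 9.52
tool_pos: [0.5336, -0.3133, 0.0634]
tool_rot: [0.002, 1.0, 0.0, -0.0]
ft_force: [-0.7, -0.1, 4.6]
grip_width: 0.0003
```

{"method": "apply_moves", "body": {
  "steps": [
    {"dx":0,"dy":0,"dz":-0.1,"roll":0,"grip":-1},
    {"dx":0,"dy":0,"dz":0,"roll":0,"grip":-1}
  ]
}}

```text
t: 9.78
tool_pos: [0.5336, -0.3133, 0.063]
tool_rot: [0.002, 1.0, -0.0, 0.0]
ft_force: [-2.2, 1.6, 7.4]
grip_width: -0.0
```

Bottomed: z is 0.063 and the force rises past 4.5 N. Withdrawing.

{"method": "apply_moves", "body": {
  "steps": [
    {"dx":0,"dy":0,"dz":0.5,"roll":0,"grip":-1},
    {"dx":0,"dy":0,"dz":2,"roll":0,"grip":-1},
    {"dx":0,"dy":0,"dz":4,"roll":0,"grip":-1},
    {"dx":0,"dy":0,"dz":4,"roll":0,"grip":-1},
    {"dx":0,"dy":0,"dz":4,"roll":0,"grip":-1},
    {"dx":0,"dy":0,"dz":2,"roll":0,"grip":-1},
    {"dx":0,"dy":0,"dz":0,"roll":0,"grip":-1},
    {"dx":0,"dy":0,"dz":0,"roll":0,"grip":-1}
  ]
}}

```text
t: 10.78
tool_pos: [0.5331, -0.3129, 0.2258]
tool_rot: [0.002, 1.0, 0.001, -0.001]
ft_force: [-0.4, -0.4, -0.9]
grip_width: 0.0003
```

```bash
python3 - <<'E'
from h import *
s=observe();print(s["t"],s["tool_pos"],s["ft_force"])
im=camera("wrist")[:,:,::-1];cv2.imwrite("pics/w6.png",im)
b=camera("scene")[:,:,::-1];cv2.imwrite("pics/s6c.png",cv2.resize(b[125:245,215:415],None,fx=4,fy=4,interpolation=cv2.INTER_CUBIC))
E
```

```text
10.775 [ 0.53312401 -0.31293227  0.22580711] [-0.39356638 -0.39143623 -0.94485685]
```

View pics/w6.png

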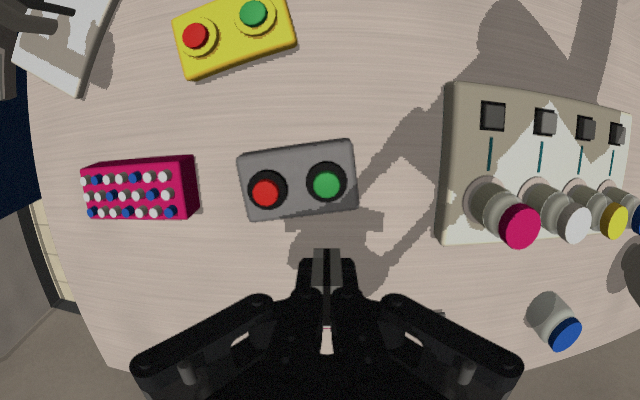

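View pics/s6c.png

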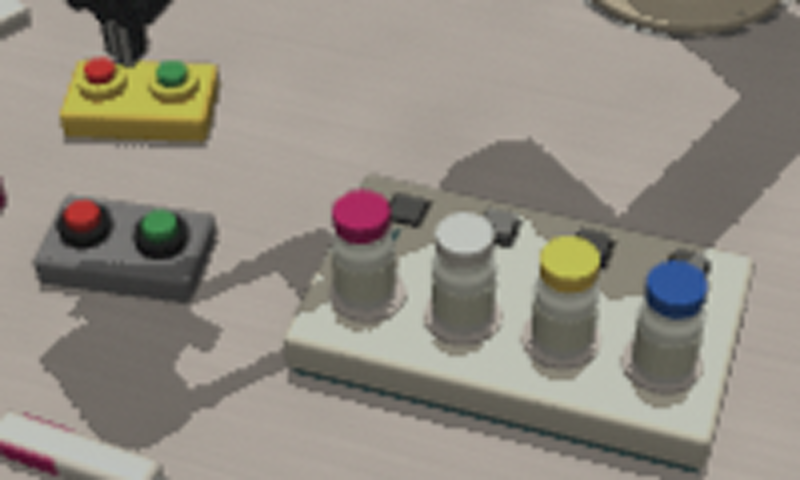

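The magenta bottle's key is visibly lower than the other three, at (410,210) in the scene crop and (493,116) in the wrist view. The green button is back up, level with the red, and the bottles haven't moved. Handing in.

```bash
python3 -c "
from station import *
print(close_job())"
```

```text
the job is handed in; nothing more can be done
None
```

I pressed the magenta bottle's key (key4, the rightmost) fully down with closed fingertips. Then I pressed the grey pod's green start button, let it spring back, withdrew, and handed the job in at about 11 s.

- **Key:** the fingertips stopped at about 51 mm above the bench, the key's full 6 mm depth. Pushing on to confirm the stop brought the force to 17 N, more than needed but well under the limits.
- **Green button:** the fingertips stopped at about 46 mm, also the full 6 mm, with the force rising to 7 N, past the 4.5 N spring.
- **Final pictures:** only key4 is down, the green button is back up level with the red, and the bottles and pod look unmoved. The gripper is clear, about 0.2 m above the bench.
- **Disagreement:** the cameras differed by up to 10 mm in x and 4 mm in y on the green button's position, the scene camera being the outlier. I used close wrist-camera views to correct before each press, and no check failed.

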